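# Clamp a reed frame for tuning, finger-tight

### The arm

A 6-joint arm with a two-finger parallel gripper is mounted at the origin on the work surface. World frame = base frame: x ahead of the robot, y to its left, z up, the work surface at z = 0. Lengths are in m, angles in rad, forces in N, time in s.
With the tool pointing down it reaches from about 0.4 to 0.825 m from the base axis. Payload 7 kg.
Tool frame: the origin (TCP) lies between the finger pads; the fingertips stand 17 mm ahead of it and the grasp point (between the pads) lies 2 mm behind it; z points along the fingers, y is the line along which they close (so a half turn about z gives the same grasp; the last joint's range is limited). The gripper opens to 88 mm and grips with 3 to 60 N. Pads are 19 mm wide; open, the fingers measure 130 mm over their backs; the gripper's body (78 mm by 193 mm) begins 47 mm behind the grasp point.
Start: joints at [-0.867, 0.359, 0.012, 0, -1.224, -0.288], TCP at [0.273, -0.617, 0.215] pointing down, gripper open.
Joint ranges: [-3.07, 3.07], [-1.43, 2.12], [-1.02, 1.25], [-3.03, 1.67], [-3.05, -0], [-3.03, 3.03]. Speed limits (rad/s): [2.39, 2.39, 3.01, 3.14, 3.14, 3.14].

### API

Orientations are given as a unit quaternion [w, x, y, z].
In Python, from plant import env gives the robot as it stands.
- The arm moves only by the tool carry_out, never from a script. Its argument "series" is a list of rows, each a list of 3 entries, a list of its own where there are three numbers: the closure, from 0 (fully open) to 1 (shut), then the shift along the tool's x, y, z in mm, then the turn, a rotation vector about the tool's x, y, z in rad. In form: [[fingers, [tx, ty, tz], [ax, ay, az]], ...]. A call has exactly 5 rows; each row is the pose to reach, as a shift and turn from the pose commanded when the call began, along the tool's axes at that moment; what a row does not reach only later rows make up. A row lasts 1/12 s, in which the tool goes at most 41.7 mm and 7.16 degrees, less where a joint would pass 70% of its speed; a pose out of reach is approached as far as the arm can. A call with a gripper value outside its range is refused whole. The fingers move at their own pace and stop on an object; "force" is the grip in N (left out, the last holds). Time passes only in rows, so rows that repeat a pose let the fingers close, or fill a call up. It gives the time, the measured TCP pose, the force, the opening and the grip force at its end, in the units of the state.
- env.read_state(): the state, without advancing time (a new reading comes with each control period).
- env.camera(name): name is "scene" or "side" or "wrist"; returns a dict with "img" (384x512x3 uint8, blue, green, red), "fx", "fy", "cx", "cy" (pixels), "origin" and "orientation" of the camera in the world; the wrist camera has in their place "mount" (4x4, takes a point from camera to tool coordinates, whose origin is the TCP and whose axes are the flange's). Camera axes: x right, y down, z forward; pixel columns grow to the right and rows downward; lengths in m; the calibration is good to about 2 mm. A picture is of the moment at which its call begins: read the wrist's pose just before it. There is no depth.
- env.finish_job(): hands the job in; it is judged then, once.
The state is a dict: "time_s": time; "joint_pos": joint angles; "qvel": joint speeds; "effort": joint torques, N m; "eef_pos": TCP position; "eef_rot": TCP orientation; "force": force on the tool from outside, world axes, zero at the start; "moment": the same for the moment, N m; "grip_width": opening from 0.0 (shut) to 1.0 (fully open); "grasp_force": force on a finger pad.
Only numpy, scipy, OpenCV 4.12 (cv2) and the standard library are available. Lean on these libraries where they do the work, as an engineer would, in place of code of your own. Each camera call takes 0.05 s, during which the arm holds its last target. There are 200 camera calls.

### The job

Make the brass reed frame fast in the small reed clamp on the bench, ready for tuning: slide it fully home against the clamp's end stop, then swing the clamp arm round over it until the arm meets its stop pin, and screw the knurled thumbscrew down. When you feel the screw bite on the frame, nip it up about an eighth of a turn more, finger-tight, and stop: the frame must be held, but forcing the screw bows the brass. Leave the reed home and the arm on its pin, let go, and do not disturb the other things lying about.

Things in the scene. Friction and masses are not known exactly. Their poses are not given: they have to be found in the camera images.
- clamp: Reed clamp, bolted to the bench: dark iron block, 122 mm along x (-30 to +92), 64 mm wide, 22 mm high, on a flange 9 mm thick (x -10 to +90, 100 mm wide; nuts 16 mm high). Origin on the bench surface under the nest's middle line; +x along the nest to the end stop, z up. Pivot post at x +72, y 0; arm's stop pin at x +44, y +13 mm, 48 mm high.
- nest (a point): Where the reed frame's origin lies when fully home: on the nest floor, 22 mm above the bench, at clamp x -8 mm, y 0; axes as the clamp's. The nest is a channel 18 mm wide along x between rails 3.5 mm high (clamp x -28 to +22), open at the front (-x), closed by the steel end stop, its face at clamp x +22 mm, 8 mm high.
- reed: Loose brass reed frame lying in the nest, 60 x 16 x 5 mm, 40 g, top 27 mm above the bench. Origin at the centre of its underside, +x along it towards the end stop. It starts 6 to 11 mm short of the stop. Its near (-x) end, 30 mm from the origin, overhangs the block's front (8 mm when home; bench 22 mm below) and can be pushed there; it slides with under 1 N.
- clamp_arm (a joint): Angle of the arm on its upright pivot (rad). 0: closed, the arm runs from the post along clamp -x over the nest, against the stop pin. Opens anticlockwise seen from above (end towards clamp -y) to 1.4; starts at 0.7 to 1.3. Swing it clockwise to close, about 2 N at its end; it stays where left.
- pivot (a point): On the arm's pivot axis, level with the arm's top, 52 mm above the bench. The arm is a steel bar 20 mm wide, 12 mm thick; the pivot nut rises to 56 mm. The thumbscrew's axis is 62 mm from the pivot, in the end of the arm.
- thumbscrew: Upright thumbscrew, two-start thread: clockwise from above lowers it 0.64 mm per rad. Origin on its axis, underside of the white nylon foot (14 mm across), z up; starts 0.4 to 1.8 mm above the frame's top. Runs free at 0.05 N m. Once the foot bears, turning takes 0.18 N m and 0.2 N m more per rad, part of it friction that holds it when let go. Right: 0.5 to 1.1 rad past first bearing.
- screw_head (a point): Centre of the top of the thumbscrew's round knurled steel head, on the screw axis, about 75 mm above the bench: 28 mm across, 18 mm high, free all round; 3 to 6 mm between its underside and the arm's top. Grip it with 30 N or more. Turned on to 0.3 to 0.4 N m it is finger-tight (a still hand then feels 0.1 to 0.2 N m); 0.5 N m bows the frame.
- spare_reed: A smaller spare brass reed frame, 48 x 13 x 4.5 mm, lying loose on the bench to the right of the clamp; leave alone. Origin at the centre of its underside.
- tuning_fork: A chrome tuning fork about 123 mm long, 8 mm thick, lying on the bench to the right of the clamp; leave alone. Origin on the bench at the root of its tines.
- reed_pan: A hexagonal maple reed pan, 164 mm across corners, lying on the walnut flap (top 50 mm above the bench) at the left; leave alone. Origin at the centre of its underside.
- iron_weight: A disc-shaped cast iron weight, 80 mm across, 48 mm high with its small knob, on the walnut flap at the left; leave alone. Origin at the centre of its underside.
There are look-alikes about, which are no part of the job. Leave any red or turquoise look-alike of the reed alone. What is shaped like the clamp but turquoise is not meant.

How it is judged:
By the outcome, as a careful person would: the job done as asked, in the order asked, and still so for the second after the job is handed in, with the robot touching nothing.
It also fails if it takes over 64 s, if anything falls off the work surface, if the arm or the gripper's body presses on something with over 40 N, if the wrist force passes 120 N, or if a joint passes its speed limit or range.

## Working session

There is one attempt and no reset: what is moved stays moved. The work goes in short steps, Python scripts to look and compute and a tool call to move; the robot and the scene stay as the last step left them, time stands still between calls to the robot, and variables do not carry over. Pictures are saved under pics/ and viewed, at most 10 in all, crops included, and the job is handed in when it is done.

Besides the shell and the picture viewer there is one more tool, called after ">>>" as a command line: name --argument value ..., lists and objects as JSON in quotes. carry_out: Moves the arm, as the interface text tells. Its arguments: {"type":"object","properties":{"series":{"type":"array","items":{"type":"array"}},"force":{"type":"number"}},"required":["series"]}

```bash
ls; mkdir -p pics; cat > h.py <<'E'
import numpy as np, cv2
from scipy.spatial.transform import Rotation as R
from plant import env
def q2R(q): return R.from_quat([q[1],q[2],q[3],q[0]]).as_matrix()
def shot(name,fn=None):
    s=env.read_state(); c=env.camera(name)
    if name=="wrist":
        T=np.eye(4);T[:3,:3]=q2R(s["eef_rot"]);T[:3,3]=s["eef_pos"]
        M=T@np.array(c["mount"]); c["o"]=M[:3,3];c["R"]=M[:3,:3]
    else: c["o"]=np.array(c["origin"]);c["R"]=q2R(c["orientation"])
    if fn: cv2.imwrite("pics/"+fn,c["img"]); 
    np.savez("pics/"+(fn or name)+".npz",o=c["o"],R=c["R"],k=[c["fx"],c["fy"],c["cx"],c["cy"]])
    return c
def load(fn):
    d=np.load("pics/"+fn+".npz");return d["o"],d["R"],d["k"]
def ray(fn,p):
    o,Rm,k=load(fn);d=Rm@np.array([(p[0]-k[2])/k[0],(p[1]-k[3])/k[1],1]);return o,d/np.linalg.norm(d)
def onz(fn,p,z):
    o,d=ray(fn,p);return o+d*(z-o[2])/d[2]
def tri(*obs):
    A=np.zeros((3,3));b=np.zeros(3)
    for fn,p in obs:
        o,d=ray(fn,p);P=np.eye(3)-np.outer(d,d);A+=P;b+=P@o
    x=np.linalg.solve(A,b)
    return x,[np.linalg.norm((np.eye(3)-np.outer(ray(f,p)[1],ray(f,p)[1]))@(x-ray(f,p)[0])) for f,p in obs]
def proj(fn,X):
    o,Rm,k=load(fn);v=Rm.T@(np.array(X)-o);return np.array([k[0]*v[0]/v[2]+k[2],k[1]*v[1]/v[2]+k[3]])
E
python3 - <<'E'
from h import *
a=shot("scene","a.png");b=shot("side","b.png")
s=env.read_state()
for k,v in s.items(): print(k,np.round(v,4))
for n in "ab": print(load(n+".png"))
cv2.imwrite("pics/w0.png",shot("wrist","w0.png")["img"])
E
```

```text
pics
time_s 0.1
joint_pos [-8.6690e-01  3.5930e-01  1.1100e-02 -3.0000e-04 -1.2241e+00 -2.8810e-01]
qvel [-0.0023 -0.0026  0.0018 -0.0016  0.0008  0.0001]
effort [-1.90000e-03 -5.84164e+01  2.93750e+01  7.01550e+00  1.02000e-02
 -1.00000e-04]
eef_pos [ 0.2724 -0.6171  0.2142]
eef_rot [-2.000e-04 -2.064e-01  9.785e-01  7.000e-04]
force [-0.05   -0.5932 -0.4797]
moment [ 0.0026  0.0505 -0.0178]
grasp_force 0.0
grip_width 1.0029
(array([ 1.09498047, -0.52609599,  0.57944818]), array([[ 0.73933385,  0.37750378, -0.55756287],
       [ 0.67333654, -0.41225052,  0.61373236],
       [ 0.0018307 , -0.82918056, -0.55897786]]), array([364.89784876, 364.89784876, 259.98053668, 189.43492896]))
(array([ 0.5248546 , -0.62506738,  0.76309589]), array([[ 0.99900895, -0.02293542,  0.03814558],
       [-0.04290806, -0.72409202,  0.68836738],
       [ 0.01183291, -0.68932192, -0.72435852]]), array([394.61395466, 394.61395466, 256.33802253, 193.7538427 ]))
```

View pics/a.png

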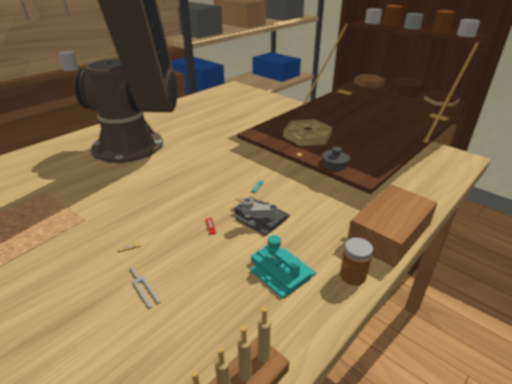

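View pics/b.png

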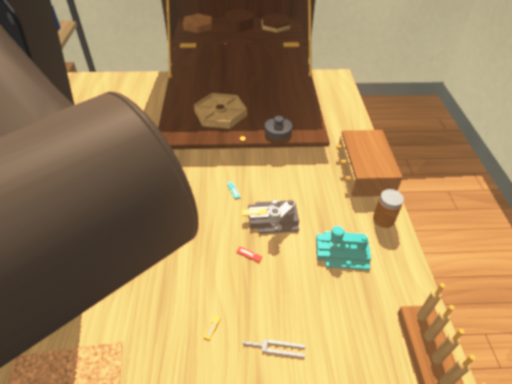

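The scene view has the dark clamp at about (262,214), with the turquoise decoy at (282,268). In the side view the clamp is at (272,216), with the brass reed at its left end (about (255,213)), so clamp +x is roughly world +x. I'll enlarge both.

```bash
python3 - <<'E'
from h import *
a=cv2.imread("pics/a.png")[185:240,222:297];b=cv2.imread("pics/b.png")[190:245,235:310]
f=lambda i:cv2.resize(i,None,fx=8,fy=8,interpolation=cv2.INTER_CUBIC)[:300*2]
m=np.vstack([f(a),f(b)])
m=cv2.resize(np.hstack([f(a)[:440],f(b)[:440]]),(800,293)) if 0 else np.vstack([cv2.resize(a,(410,300),interpolation=2),cv2.resize(b,(410,300),interpolation=2)])
cv2.imwrite("pics/c.png",m)
t=tri(("a.png",(262,214)),("b.png",(272,216)));print(t)
for z in(.0,.03): print(onz("a.png",(262,214),z),onz("b.png",(272,216),z))
E
```

```text
(array([0.6015372 , 0.02231958, 0.00327681]), [np.float64(0.0030830356639148975), np.float64(0.003083035663914848)])
[0.59727772 0.02971148 0.        ] [0.60139203 0.02107037 0.        ]
[0.62304548 0.00093544 0.03      ] [ 0.59838307 -0.0043316   0.03      ]
```

View pics/c.png

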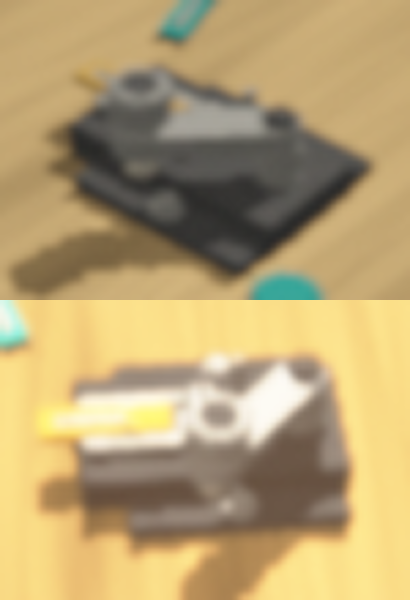

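The enlarged crops place the screw head at about scene (247.2,200.2) and side (275.2,210.7). The pivot nut is at scene (272.9,206.6) and side (291.3,202.8), and the reed's near end at side (242.3,212).

```bash
python3 - <<'E'
from h import *
print("head",tri(("a.png",(247.2,200.2)),("b.png",(275.2,210.7))))
print("pivot",tri(("a.png",(272.9,206.6)),("b.png",(291.3,202.8))))
print("reed end",onz("b.png",(242.3,212),.0245))
print("weight",tri(("a.png",(336,155)),("b.png",(279,123))), "pan",onz("b.png",(220,110),.06),"flap edge",onz("b.png",(240,145),.05))
c=shot("wrist");print(np.round(c["mount"],4),c["fx"],c["cx"],c["cy"]); 
s=env.read_state();Rt=q2R(s["eef_rot"]);p=s["eef_pos"];print(np.round(Rt,3))
E
```

```text
head (array([ 0.60217755, -0.02840669,  0.07702142]), [np.float64(9.511908839537717e-06), np.float64(9.511908839477174e-06)])
pivot (array([0.64559058, 0.01443086, 0.05608142]), [np.float64(0.00040211122831841883), np.float64(0.00040211122831850063)])
reed end [0.52636398 0.01568147 0.0245    ]
weight (array([0.63778918, 0.30062453, 0.08031542]), [np.float64(0.0014721856725245144), np.float64(0.0014721856725243055)]) pan [0.46539135 0.40199927 0.06      ] flap edge [0.52442842 0.24400633 0.05      ]
[[ 1.300e-03 -9.507e-01 -3.102e-01  8.390e-02]
 [ 1.000e+00  1.100e-03  6.000e-04 -1.200e-03]
 [-2.000e-04 -3.102e-01  9.507e-01 -1.691e-01]
 [ 0.000e+00  0.000e+00  0.000e+00  1.000e+00]] 312.93418712477484 253.94659656064619 188.4868811928936
[[-0.915 -0.404 -0.001]
 [-0.404  0.915  0.001]
 [ 0.     0.001 -1.   ]]
```

>>> carry_out --series '[[0,[-20.5,17.9,0],[0,0,-0.108]],[0,[-41,35.8,0],[0,0,-0.216]],[0,[-61.5,53.8,0],[0,0,-0.324]],[0,[-82,71.7,0],[0,0,-0.432]],[0,[-102.6,89.6,0],[0,0,-0.54]]]'

```text
time_s: 0.62
eef_pos: [0.3305, -0.4928, 0.2148]
eef_rot: [-0.0, -0.462, 0.887, 0.0]
force: [0.2, 1.0, -0.5]
grip_width: 0.996
grasp_force: 0.0
```

>>> carry_out --series '[[0,[-26.8,4.8,0],[0,0,-0.108]],[0,[-53.6,9.6,0],[0,0,-0.216]],[0,[-80.5,14.5,0],[0,0,-0.324]],[0,[-107.3,19.3,0],[0,0,-0.432]],[0,[-134.1,24.1,0],[0,0,-0.54]]]'

```text
time_s: 1.03
eef_pos: [0.3883, -0.3693, 0.2151]
eef_rot: [0.0, -0.682, 0.731, 0.0]
force: [0.6, -0.8, 0.2]
grip_width: 1.002
grasp_force: 0.0
```

>>> carry_out --series '[[0,[-25.5,-9.7,0],[0,0,-0.108]],[0,[-51,-19.3,0],[0,0,-0.216]],[0,[-76.4,-29,0],[0,0,-0.324]],[0,[-101.9,-38.6,0],[0,0,-0.432]],[0,[-127.4,-48.3,0],[0,0,-0.54]]]'

```text
time_s: 1.45
eef_pos: [0.4459, -0.2459, 0.2151]
eef_rot: [-0.0, 0.852, -0.523, 0.0]
force: [0.1, -0.2, -0.5]
grip_width: 1.002
grasp_force: 0.0
```

>>> carry_out --series '[[1,[-16.9,-21.4,0],[0,0,-0.108]],[1,[-33.8,-42.8,0],[0,0,-0.216]],[1,[-50.7,-64.1,0],[0,0,-0.324]],[1,[-67.6,-85.5,0],[0,0,-0.432]],[1,[-84.5,-106.9,0],[0,0,-0.54]]]' --force 20

```text
time_s: 1.87
eef_pos: [0.5036, -0.1224, 0.2152]
eef_rot: [-0.0, 0.961, -0.277, 0.0]
force: [0.7, 0.1, -0.3]
grip_width: 0.682
grasp_force: 0.0
```

>>> carry_out --series '[[1,[-3.5,-27,0],[0,0,-0.108]],[1,[-7,-54,0],[0,0,-0.216]],[1,[-10.5,-81,0],[0,0,-0.324]],[1,[-14,-108,0],[0,0,-0.432]],[1,[-17.5,-135.1,0],[0,0,-0.54]]]'

```text
time_s: 2.28
eef_pos: [0.5613, 0.001, 0.2151]
eef_rot: [-0.0, 1.0, -0.01, -0.0]
force: [0.8, 0.4, 0.6]
grip_width: 0.299
grasp_force: 0.0
```

```bash
python3 - <<'E'
from h import *
shot("wrist","w1.png");s=env.read_state();print(s["joint_pos"],s["eef_pos"],np.round(q2R(s["eef_rot"]),3),s["force"],s["grip_width"])
for X in [(.602,-.028,.077),(.6456,.0144,.056),(.526,.0157,.0245)]: print(proj("w1.png",X))
i=cv2.imread("pics/w1.png");cv2.imwrite("pics/w1b.png",cv2.resize(i,(800,600),interpolation=2))
E
```

```text
[ 3.54647191e-01  1.75675182e-01 -2.39009002e-01 -1.17084559e-04
 -1.15500258e+00  1.20548900e+00] [0.56348889 0.00417866 0.21479446] [[ 1.    -0.011  0.001]
 [-0.011 -1.     0.   ]
 [ 0.001 -0.    -1.   ]] [3.43868515 3.67520816 1.19292118] 0.2568239857494538
[282.03594747 134.28193275]
[238.152807    88.18509114]
[241.760567   191.59401444]
```

View pics/w1b.png

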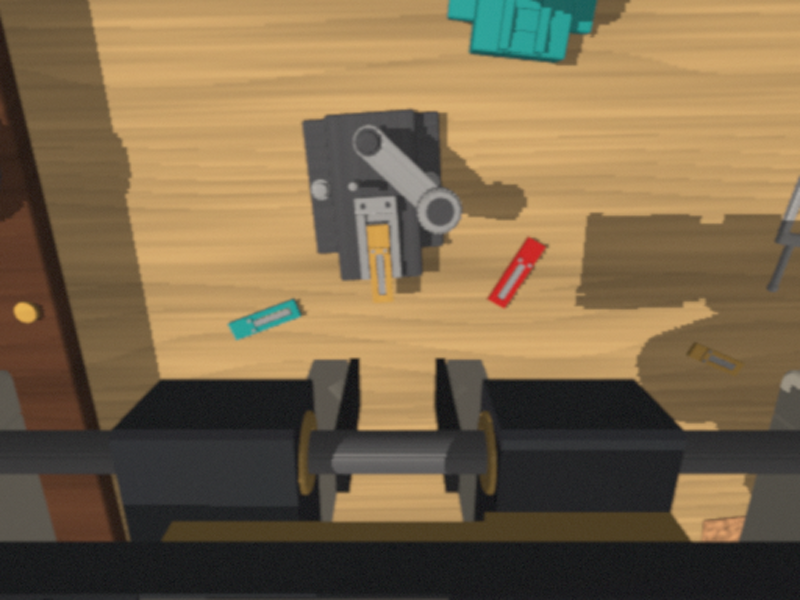

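The wrist view, at 800x600, shows the pivot nut at (368,141), the screw head at (438,211), and the pin at (352,186). The reed's near end is at (383,300) and its far end at (377,225), against a stop at about (375,203). Red and turquoise decoys lie off to the sides. Next I measure.

```bash
python3 - <<'E'
from h import *
k=1.5625;u=lambda x,y:(x/k,y/k)
def m(n,p,z): x=onz("w1.png",u(*p),z);print(n,np.round(x,4));return x
pv=m("pivot",(368,141),.056);hd=m("head",(438,211),.075);pn=m("pin",(352,186),.048)
ne=m("near",(383,300),.027);fe=m("far",(377,225),.027)
b0=m("front L",(341,279),.022);b1=m("back L",(327,113),.022);b2=m("front R",(424,274),.022)
for a,b in((ne,fe),(b0,b1)): d=b-a;print("yaw",np.arctan2(d[1],d[0]),np.linalg.norm(d))
print("width",np.linalg.norm(b2-b0)); d=hd-pv;print("arm dist",np.hypot(*d[:2]),"ang",np.arctan2(-d[1],-d[0]))
d=pn-pv;print("pin rel",np.hypot(*d[:2]),"ang", np.arctan2(d[1],d[0])-np.arctan2(13,-28))
print(tri(("w1.png",u(438,211)),("a.png",(247.2,200.2)),("b.png",(275.2,210.7))))
print(tri(("w1.png",u(368,141)),("a.png",(272.9,206.6)),("b.png",(291.3,202.8))))
print(env.read_state()["eef_pos"],env.read_state()["force"])
E
```

```text
pivot [0.6437 0.0171 0.056 ]
head [ 0.601  -0.0265  0.075 ]
pin [0.6149 0.0294 0.048 ]
near [0.5262 0.0115 0.027 ]
far [0.5845 0.0143 0.027 ]
front L [0.5423 0.0436 0.022 ]
back L [0.6624 0.0468 0.022 ]
front R [ 0.545  -0.0204  0.022 ]
yaw 0.04783669643180041 0.05827141489480783
yaw 0.026485355475106616 0.12022408777469905
width 0.06405778759090505
arm dist 0.061019436885773694 ang 0.7957656224350015
pin rel 0.0313372433084767 ang 0.030556195788079776
(array([ 0.60150888, -0.02698582,  0.0757942 ]), [np.float64(0.0006846603823779925), np.float64(0.0005450877866130291), np.float64(0.0008637510047436991)])
(array([0.6445705 , 0.01650784, 0.05431025]), [np.float64(0.0011283600216463927), np.float64(0.0005297920971326821), np.float64(0.0015152974969887471)])
[0.56348889 0.00417866 0.21479446] [3.43868515 3.67520816 1.19292118]
```

>>> carry_out --series '[[1,[-20,-4,30],[0,0,-0.02]],[1,[-40,-8,65],[0,0,-0.046]],[1,[-62,-11.5,100],[0,0,-0.046]],[1,[-62,-11.5,135],[0,0,-0.046]],[1,[-62,-11.5,160],[0,0,-0.046]]]'

```text
time_s: 2.75
eef_pos: [0.497, 0.0126, 0.053]
eef_rot: [0.0, 1.0, 0.01, -0.001]
force: [0.7, 0.4, 0.3]
grip_width: 0.008
grasp_force: 0.0
```

>>> carry_out --series '[[1,[0,0,8],[0,0,0]],[1,[0,0,16],[0,0,0]],[1,[0,0,21],[0,0,0]],[1,[0,0,21],[0,0,0]],[1,[0,0,21],[0,0,0]]]'

```text
time_s: 3.17
eef_pos: [0.5002, 0.013, 0.0349]
eef_rot: [-0.0, 1.0, 0.01, 0.001]
force: [-0.2, -0.3, 0.8]
grip_width: 0.001
grasp_force: 0.0
```

```bash
python3 - <<'E'
from h import *
s=env.read_state();print(s["eef_pos"],np.round(q2R(s["eef_rot"]),3),s["force"],s["grip_width"])
E
```

```text
[0.50019192 0.01295166 0.0349327 ] [[ 1.     0.02   0.001]
 [ 0.02  -1.     0.   ]
 [ 0.001 -0.    -1.   ]] [-0.19788943 -0.27934476  0.81537224] 0.0007688476583743141
```

>>> carry_out --series '[[1,[5,0,0],[0,0,-0.015]],[1,[9,0,0],[0,0,-0.015]],[1,[13,0,0],[0,0,-0.015]],[1,[17,0,0],[0,0,-0.015]],[1,[20,0,0],[0,0,-0.015]]]'

```text
time_s: 3.58
eef_pos: [0.5201, 0.0132, 0.0343]
eef_rot: [-0.0, 1.0, 0.018, 0.0]
force: [0.1, -0.2, 0.1]
grip_width: 0.002
grasp_force: 0.0
```

>>> carry_out --series '[[1,[0.5,0,0],[0,0,0]],[1,[1,0,0],[0,0,0]],[1,[1.5,0,0],[0,0,0]],[1,[2,0,0],[0,0,0]],[1,[2,0,0],[0,0,0]]]'

```text
time_s: 4.0
eef_pos: [0.5213, 0.0133, 0.034]
eef_rot: [0.0, 1.0, 0.018, -0.0]
force: [-0.7, 0.1, 1.1]
grip_width: 0.007
grasp_force: 0.0
```

>>> carry_out --series '[[1,[0.5,0,0],[0,0,0]],[1,[1,0,0],[0,0,0]],[1,[1.5,0,0],[0,0,0]],[1,[2,0,0],[0,0,0]],[1,[2,0,0],[0,0,0]]]'

```text
time_s: 4.42
eef_pos: [0.5234, 0.0134, 0.0341]
eef_rot: [-0.0, 1.0, 0.018, 0.0]
force: [-0.6, -0.2, 0.1]
grip_width: 0.003
grasp_force: 0.0
```

```bash
python3 - <<'E'
from h import *
s=env.read_state();print(s["eef_pos"],s["force"],s["moment"])
E
```

```text
[0.52343108 0.01335936 0.0340554 ] [-0.62681395 -0.20391961  0.08682608] [-0.1590621   0.18029723  0.00498565]
```

>>> carry_out --series '[[1,[0.3,0,0],[0,0,0]],[1,[0.6,0,0],[0,0,0]],[1,[1,0,0],[0,0,0]],[1,[1,0,0],[0,0,0]],[1,[1,0,0],[0,0,0]]]'

```text
time_s: 4.83
eef_pos: [0.5243, 0.0133, 0.0341]
eef_rot: [0.0, 1.0, 0.018, -0.0]
force: [0.3, 0.0, -0.9]
grip_width: 0.006
grasp_force: 0.0
```

>>> carry_out --series '[[1,[0.3,0,0],[0,0,0]],[1,[0.6,0,0],[0,0,0]],[1,[1,0,0],[0,0,0]],[1,[1,0,0],[0,0,0]],[1,[1,0,0],[0,0,0]]]'

```text
time_s: 5.25
eef_pos: [0.5253, 0.0134, 0.034]
eef_rot: [0.0, 1.0, 0.018, -0.0]
force: [0.4, 0.1, -0.3]
grip_width: 0.007
grasp_force: 0.0
```

>>> carry_out --series '[[1,[0.3,0,0],[0,0,0]],[1,[0.6,0,0],[0,0,0]],[1,[1,0,0],[0,0,0]],[1,[1,0,0],[0,0,0]],[1,[1,0,0],[0,0,0]]]'

```text
time_s: 5.67
eef_pos: [0.5263, 0.0134, 0.0341]
eef_rot: [-0.0, 1.0, 0.018, 0.0]
force: [0.1, -0.7, 0.3]
grip_width: 0.006
grasp_force: 0.0
```

>>> carry_out --series '[[1,[0.3,0,0],[0,0,0]],[1,[0.6,0,0],[0,0,0]],[1,[1,0,0],[0,0,0]],[1,[1,0,0],[0,0,0]],[1,[1,0,0],[0,0,0]]]'

```text
time_s: 6.08
eef_pos: [0.5273, 0.0134, 0.0341]
eef_rot: [0.0, 1.0, 0.018, 0.0]
force: [-0.2, 0.2, -0.4]
grip_width: 0.002
grasp_force: 0.0
```

```bash
python3 - <<'E'
from h import *
s=env.read_state();print(s["eef_pos"],s["force"],s["moment"])
shot("wrist","w2.png");i=cv2.imread("pics/w2.png")[60:300,150:390];cv2.imwrite("pics/w2b.png",cv2.resize(i,(600,600),interpolation=2))
E
```

```text
[0.52732797 0.01343416 0.03407625] [-0.22724866  0.22334308 -0.42018016] [-0.11376649  0.17049956  0.02156536]
```

View pics/w2b.png

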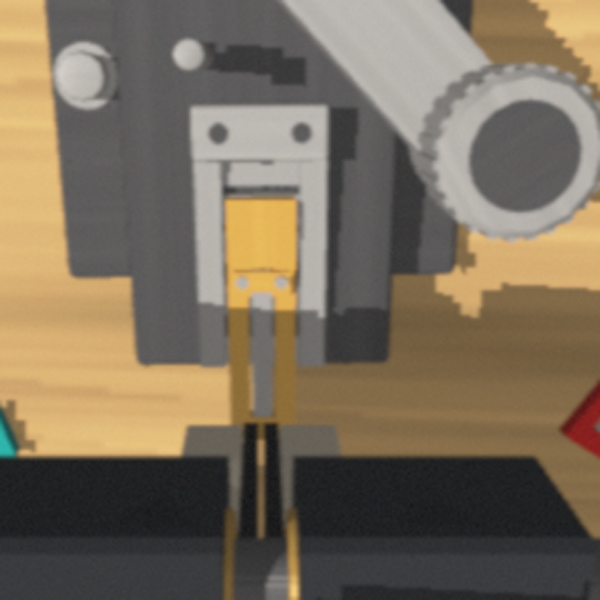

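```bash
python3 - <<'E'
from h import *
f=lambda p,z:np.round(onz("w2.png",(150+p[0]/2.5,60+p[1]/2.5),z),4)
print("far",f((261,197),.027),"stop",f((260,160),.030),"near",f((263,423),.027),"pivotless pin",f((188,50),.048),"head",f((520,152),.075))
print("front",f((138,362),.022),f((387,362),.022),"tip",f((263,427),.017),"railfront",f((200,365),.022))
E
```

```text
far [0.585  0.0144 0.027 ] stop [0.5936 0.0149 0.03  ] near [0.5292 0.0119 0.027 ] pivotless pin [0.6154 0.0292 0.048 ] head [ 0.6014 -0.0266  0.075 ]
front [0.5423 0.0433 0.022 ] [ 0.5445 -0.0183  0.022 ] tip [0.5233 0.0116 0.017 ] railfront [0.542 0.028 0.022]
```

The reed's far end is at crop (261,197) and the stop's edge at (260,160). That leaves about 8.5 mm, so the reed hasn't moved yet. I'll push on with readings.

>>> carry_out --series '[[1,[1,0,0],[0,0,0]],[1,[2,0,0],[0,0,0]],[1,[3,0,0],[0,0,0]],[1,[4,0,0],[0,0,0]],[1,[4,0,0],[0,0,0]]]'

```text
time_s: 6.55
eef_pos: [0.5316, 0.0137, 0.0341]
eef_rot: [0.0, 1.0, 0.018, 0.0]
force: [0.4, 1.2, 0.0]
grip_width: 0.003
grasp_force: 0.0
```

```bash
python3 - <<'E'
from h import *
s=env.read_state();print(s["eef_pos"],s["force"],s["moment"])
shot("wrist","w3.png");i=cv2.imread("pics/w3.png")[60:300,150:390];cv2.imwrite("pics/w3b.png",cv2.resize(i,(600,600),interpolation=2))
# brass pixels along reed columns
for n in("w2","w3"):
    h=cv2.cvtColor(cv2.imread(f"pics/{n}.png"),cv2.COLOR_BGR2HSV)
    c=h[110:260,245].astype(int)
    print(n,[(110+i,*v) for i,v in enumerate(c) if 15<i<40 or 110<i<130][::1])
for z in (.017,.034,.05):
  print(proj("w3.png",(s["eef_pos"][0]+.0095,.0134,z)),proj("w3.png",(s["eef_pos"][0],.0134,z)))
E
```

```text
[0.5315674  0.01365145 0.03406376] [0.4391138  1.16356767 0.04887045] [-0.11772577  0.09867918  0.03966326]
w2 [(126, np.int64(16), np.int64(15), np.int64(186)), (127, np.int64(18), np.int64(14), np.int64(185)), (128, np.int64(18), np.int64(14), np.int64(185)), (129, np.int64(16), np.int64(15), np.int64(186)), (130, np.int64(16), np.int64(15), np.int64(185)), (131, np.int64(16), np.int64(15), np.int64(186)), (132, np.int64(15), np.int64(11), np.int64(185)), (133, np.int64(13), np.int64(10), np.int64(176)), (134, np.int64(17), np.int64(13), np.int64(142)), (135, np.int64(15), np.int64(5), np.int64(103)), (136, np.int64(20), np.int64(8), np.int64(90)), (137, np.int64(20), np.int64(21), np.int64(110)), (138, np.int64(18), np.int64(46), np.int64(140)), (139, np.int64(17), np.int64(117), np.int64(159)), (140, np.int64(19), np.int64(160), np.int64(217)), (141, np.int64(20), np.int64(157), np.int64(229)), (142, np.int64(20), np.int64(157), np.int64(228)), (143, np.int64(20), np.int64(156), np.int64(229)), (144, np.int64(20), np.int64(157), np.int64(228)), (145, np.int64(20), np.int64(156), 
[... 2807 characters left out ...]
), np.int64(135), np.int64(134)), (230, np.int64(18), np.int64(75), np.int64(115)), (231, np.int64(20), np.int64(49), np.int64(105)), (232, np.int64(19), np.int64(40), np.int64(103)), (233, np.int64(17), np.int64(40), np.int64(103)), (234, np.int64(18), np.int64(38), np.int64(101)), (235, np.int64(19), np.int64(40), np.int64(101)), (236, np.int64(18), np.int64(37), np.int64(103)), (237, np.int64(18), np.int64(38), np.int64(101)), (238, np.int64(19), np.int64(36), np.int64(98)), (239, np.int64(17), np.int64(36), np.int64(100))]
[253.52182449 211.51830775] [252.99465446 225.06109709]
[253.47807232 222.48193557] [252.90612174 237.02050601]
[253.42925985 234.71359951] [252.80761364 250.32743571]
```

View pics/w3b.png

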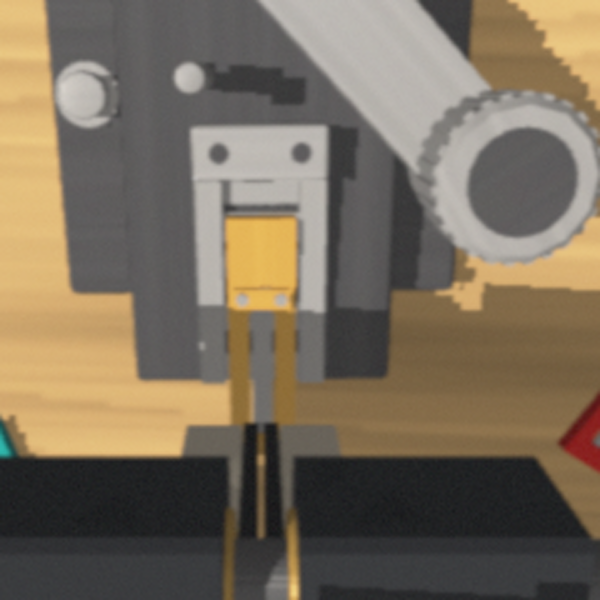

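Across w2 and w3 (far end at crop y 197, then 215; stop at 160, then 180) the reed hardly moved relative to the stop. The finger tips' edge (crop y 427) also lies further back than expected. I'll check with the fixed cameras.

```bash
python3 - <<'E'
from h import *
shot("scene","a2.png");shot("side","b2.png")
e=env.read_state()["eef_pos"]
for n in("a2.png","b2.png"):
  for X in [e,(e[0],e[1],e[2]-.017),(e[0]+.0095,e[1],e[2]-.017),(.526,.0125,.027)]: print(n,np.round(proj(n,X),1))
a=cv2.imread("pics/a2.png")[170:230,210:290];b=cv2.imread("pics/b2.png")[180:240,220:300]
f=lambda i:cv2.resize(i,(400,300),interpolation=2)
cv2.imwrite("pics/d.png",np.hstack([f(a),f(b)]))
E
```

```text
a2.png [239.1 195.9]
a2.png [239.3 201.2]
a2.png [241.9 202.7]
a2.png [237.5 197.5]
b2.png [244.3 210. ]
b2.png [244.3 214.6]
b2.png [248.2 214.5]
b2.png [242.2 212.3]
```

View pics/d.png

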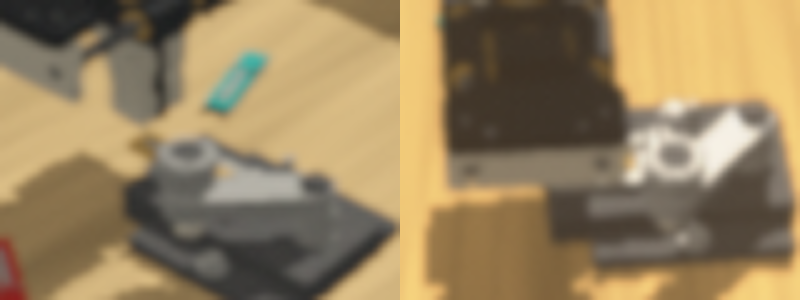

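The scene crop (left) shows the fingertips ending at about (145,120), i.e. image (239,194), with the reed's end visible below them at (145,147). So the tips are above the reed. I'll quantify the tip height.

```bash
python3 - <<'E'
from h import *
e=env.read_state()["eef_pos"]
for z in(.081,.1,.12): print("body",z,np.round(proj("b2.png",(e[0]-.039,e[1]-.0965,z)),1),np.round(proj("b2.png",(e[0]+.039,e[1]-.0965,z)),1),np.round(proj("a2.png",(e[0]+.039,e[1]-.0965,z)),1))
for z in(.017,.03,.04,.045,.05,.055):
  print(z,[np.round(proj("a2.png",(e[0]+.0095*a,e[1]+.021*b,z)),1) for a,b in((1,-1),(1,1),(-1,-1))],"w",np.round(proj("w3.png",(e[0]+.0095,e[1],z)),1))
import subprocess
i=cv2.imread("pics/a2.png")[150:215,200:265];cv2.imwrite("pics/d2.png",cv2.resize(i,(585,585),interpolation=2))
E
```

```text
body 0.081 [227.2 229.5] [262.7 228.5] [220.9 203.5]
body 0.1 [226.9 224. ] [262.9 223. ] [220.4 196.8]
body 0.12 [226.5 218. ] [263.2 217.1] [219.8 189.5]
0.017 [array([236.2, 206.2]), array([247.5, 199.2]), array([231. , 203.3])] w [253.2 211.9]
0.03 [array([236. , 202.1]), array([247.4, 195.2]), array([230.8, 199.2])] w [253.1 220.1]
0.04 [array([235.8, 199. ]), array([247.3, 192.1]), array([230.7, 196.1])] w [253.1 227.3]
0.045 [array([235.8, 197.4]), array([247.3, 190.5]), array([230.6, 194.5])] w [253.1 231.1]
0.05 [array([235.7, 195.7]), array([247.2, 188.9]), array([230.5, 192.9])] w [253.  235.2]
0.055 [array([235.6, 194.1]), array([247.2, 187.3]), array([230.4, 191.3])] w [253.  239.5]
```

View pics/d2.png

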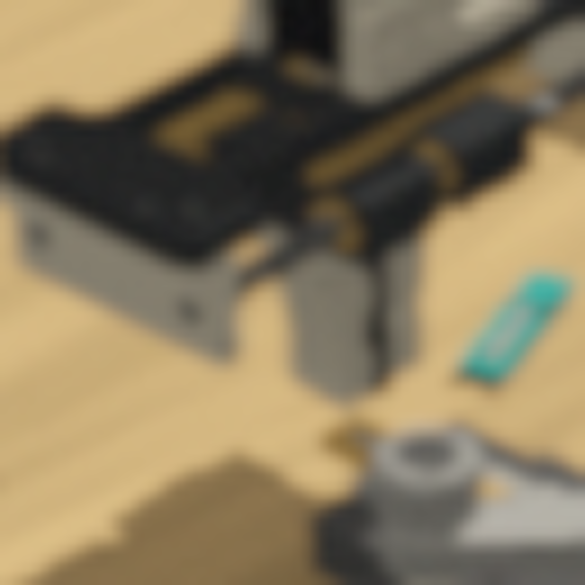

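The view makes it clear: fingertip corner at (345,405), i.e. image (238.3,195). That puts the tips near z≈0.045, about 28 mm higher than the stated tool length gives. The wrist view agrees. I'll back off and work with tips at tool z ≈ -11 mm.

>>> carry_out --series '[[1,[-10,0,0],[0,0,0]],[1,[-20,0,0],[0,0,0]],[1,[-30,0,0],[0,0,0]],[1,[-36,0,0],[0,0,0]],[1,[-36,0,5],[0,0,0]]]'

```text
time_s: 7.12
eef_pos: [0.4941, 0.0123, 0.0298]
eef_rot: [-0.0, 1.0, 0.018, 0.0]
force: [0.0, 0.4, -1.0]
grip_width: 0.004
grasp_force: 0.0
```

>>> carry_out --series '[[1,[0,0,8],[0,0,0]],[1,[0,0,16],[0,0,0]],[1,[0,0,23],[0,0,0]],[1,[0,0,27],[0,0,0]],[1,[0,0,29],[0,0,0]]]'

```text
time_s: 7.53
eef_pos: [0.4949, 0.0121, -0.0013]
eef_rot: [0.0, 1.0, 0.018, -0.001]
force: [0.4, 1.1, -0.3]
grip_width: 0.01
grasp_force: 0.0
```

```bash
python3 - <<'E'
from h import *
s=env.read_state();print(s["eef_pos"],s["force"],s["joint_pos"])
shot("wrist","w4.png")
h=cv2.cvtColor(cv2.imread("pics/w4.png"),cv2.COLOR_BGR2HSV)
for col in (232,236,240,276,280): print(col,[int(v) for v in h[215:245,col,1]])
E
```

```text
[ 0.49487814  0.01205194 -0.00126695] [ 0.42130452  1.07126007 -0.2899591 ] [ 4.22192174e-01  3.25479196e-01 -6.37378588e-01 -5.31886361e-05
 -6.09981203e-01  1.18366910e+00]
232 [117, 118, 116, 116, 116, 118, 117, 116, 115, 117, 115, 113, 114, 114, 101, 61, 38, 38, 38, 33, 33, 38, 36, 38, 38, 33, 40, 28, 6, 8]
236 [115, 115, 116, 116, 116, 115, 116, 121, 114, 116, 114, 111, 115, 116, 106, 55, 38, 38, 35, 38, 38, 38, 40, 41, 35, 36, 36, 29, 6, 17]
240 [116, 114, 115, 116, 114, 113, 116, 117, 116, 114, 114, 115, 115, 117, 97, 58, 40, 40, 38, 38, 40, 35, 38, 38, 35, 41, 40, 34, 25, 17]
276 [117, 115, 117, 117, 115, 115, 114, 116, 118, 117, 116, 116, 117, 112, 104, 60, 36, 38, 36, 38, 38, 38, 33, 40, 35, 38, 36, 29, 18, 53]
280 [114, 114, 115, 119, 112, 113, 117, 116, 116, 116, 116, 116, 115, 115, 104, 63, 41, 36, 38, 38, 38, 38, 35, 35, 36, 38, 36, 29, 26, 16]
```

TCP at z≈-0.001 without bench contact confirms the shorter tool. Now push.

>>> carry_out --series '[[1,[5,0,0],[0,0,0]],[1,[10,0,0],[0,0,0]],[1,[14,0,0],[0,0,0]],[1,[18,0,0],[0,0,0]],[1,[22,0,0],[0,0,0]]]'

```text
time_s: 8.0
eef_pos: [0.518, 0.0132, 0.0003]
eef_rot: [-0.0, 1.0, 0.018, 0.0]
force: [-0.5, 0.1, 0.4]
grip_width: 0.003
grasp_force: 0.2
```

>>> carry_out --series '[[1,[1,0,0],[0,0,0]],[1,[2,0,0],[0,0,0]],[1,[3,0,0],[0,0,0]],[1,[4,0,0],[0,0,0]],[1,[4,0,0],[0,0,0]]]'

```text
time_s: 8.42
eef_pos: [0.5213, 0.0132, 0.0001]
eef_rot: [0.0, 1.0, 0.018, -0.0]
force: [0.7, 0.3, 0.4]
grip_width: 0.008
grasp_force: 0.0
```

```bash
cat > gap.py <<'E'
from h import *
def gap(n):
    c=shot("wrist",n);s=env.read_state();print(np.round(s["eef_pos"],4),np.round(s["force"],2),np.round(s["moment"],3))
    h=cv2.cvtColor(c["img"],cv2.COLOR_BGR2HSV)
    for y in(.009,.0135,.018):
        # walk along the reed at z .027, find saturation step
        xs=np.arange(.575,.600,.0005);v=[]
        for x in xs:
            p=proj(n,(x,y+.035*(x-.575),.027));v.append(int(cv2.remap(h[:,:,1],np.float32([[p[0]]]),np.float32([[p[1]]]),1)[0,0]))
        print(y,"reed far x",xs[np.where(np.array(v)>90)[0].max()] if max(v)>90 else None)
E
python3 -c "from gap import *;gap('w5.png')"
```

```text
[5.212e-01 1.320e-02 1.000e-04] [-0.15  0.65 -0.  ] [-0.143  0.128 -0.079]
0.009 reed far x 0.5934999999999979
0.0135 reed far x 0.592999999999998
0.018 reed far x 0.592499999999998
```

>>> carry_out --series '[[1,[0.3,0,0],[0,0,0]],[1,[0.6,0,0],[0,0,0]],[1,[1,0,0],[0,0,0]],[1,[1,0,0],[0,0,0]],[1,[1,0,0],[0,0,0]]]'

```text
time_s: 8.88
eef_pos: [0.5214, 0.0131, -0.0001]
eef_rot: [0.0, 1.0, 0.018, -0.001]
force: [-5.0, 0.2, 3.7]
grip_width: 0.002
grasp_force: 2.6
```

>>> carry_out --series '[[1,[0.3,0,0],[0,0,0]],[1,[0.6,0,0],[0,0,0]],[1,[0.8,0,0],[0,0,0]],[1,[0.8,0,0],[0,0,0]],[1,[0.8,0,0],[0,0,0]]]'

```text
time_s: 9.3
eef_pos: [0.5215, 0.013, -0.0002]
eef_rot: [0.0, 1.0, 0.017, -0.001]
force: [-7.8, 1.1, 5.2]
grip_width: 0.007
grasp_force: 3.8
```

```bash
python3 -c "from gap import *;gap('w6.png')"
```

```text
[ 5.215e-01  1.300e-02 -2.000e-04] [-7.65  2.01  5.83] [0.587 2.866 0.023]
0.009 reed far x 0.5934999999999979
0.0135 reed far x 0.592999999999998
0.018 reed far x 0.592499999999998
```

Reed is home: it stopped dead at 8 N, and its far end is at x≈0.593 against the stop. Now I retreat, rise, and go over the screw head, turning anticlockwise for room to screw.

>>> carry_out --series '[[1,[-15,0,0],[0,0,0]],[1,[-27,0,0],[0,0,0]],[0.6,[-27,0,-35],[0,0,0]],[0.4,[-27,0,-70],[0,0,0]],[0.4,[-27,0,-100],[0,0,0]]]' --force 35

```text
time_s: 9.77
eef_pos: [0.497, 0.0125, 0.1021]
eef_rot: [0.0, 1.0, 0.018, 0.001]
force: [1.2, 0.6, 0.1]
grip_width: 0.167
grasp_force: 0.0
```

>>> carry_out --series '[[0.4,[20,9,0],[0,0,-0.12]],[0.4,[41,17,0],[0,0,-0.24]],[0.4,[62,26,0],[0,0,-0.36]],[0.4,[82,34,0],[0,0,-0.48]],[0.4,[101,43,0],[0,0,-0.6]]]'

```text
time_s: 10.18
eef_pos: [0.6007, -0.0273, 0.1005]
eef_rot: [0.0, 0.949, 0.315, 0.001]
force: [0.7, 0.6, 0.4]
grip_width: 0.55
grasp_force: 0.0
```

>>> carry_out --series '[[0.4,[0,0,0],[0,0,-0.12]],[0.4,[0,0,0],[0,0,-0.24]],[0.4,[0,0,0],[0,0,-0.36]],[0.4,[0,0,0],[0,0,-0.48]],[0.4,[0,0,0],[0,0,-0.6]]]'

```text
time_s: 10.6
eef_pos: [0.5995, -0.0271, 0.1001]
eef_rot: [0.0, 0.814, 0.581, 0.001]
force: [-0.6, 0.2, -0.1]
grip_width: 0.598
grasp_force: 0.0
```

>>> carry_out --series '[[0.4,[0,0,0],[0,0,0]],[0.4,[0,0,0],[0,0,0]],[0.4,[0,0,0],[0,0,0]],[0.4,[0,0,0],[0,0,0]],[0.4,[0,0,0],[0,0,0]]]'

```text
time_s: 11.02
eef_pos: [0.5987, -0.027, 0.1001]
eef_rot: [0.0, 0.816, 0.578, 0.0]
force: [0.2, -0.2, 0.1]
grip_width: 0.6
grasp_force: 0.0
```

```bash
python3 - <<'E'
from h import *
s=env.read_state();print(s["eef_pos"],s["force"],s["joint_pos"],s["grip_width"]);Rt=q2R(s["eef_rot"]);print(np.round(Rt,3))
d=np.array([.6013,-.0268,.047])-s["eef_pos"];print("to head, tool mm",np.round(Rt.T@d*1000,1))
shot("wrist","w7.png");print(proj("w7.png",(.6013,-.0268,.075)))
i=cv2.imread("pics/w7.png");cv2.imwrite("pics/w7b.png",i)
E
```

```text
[ 0.59869902 -0.02700661  0.10013215] [ 0.20476365 -0.20749926  0.05288534] [ 2.80699918e-01  3.32673219e-01 -3.09711595e-01  1.97457194e-05
 -9.28083332e-01  2.52348102e+00] 0.6000207581299472
[[ 0.331  0.944  0.   ]
 [ 0.944 -0.331  0.   ]
 [ 0.     0.    -1.   ]]
to head, tool mm [ 1.   2.4 53.1]
[255.36054947 216.64092241]
```

View pics/w7b.png

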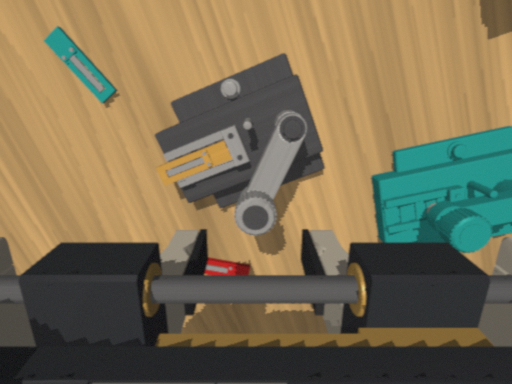

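Wrist view: screw head centred at about (256,214) between the open fingers, pivot at (292,127), and the reed seated in the nest at (195,163).

```bash
python3 - <<'E'
from h import *
i=cv2.imread("pics/w7.png");g=cv2.GaussianBlur(cv2.cvtColor(i,6),(3,3),0)
c=cv2.HoughCircles(g[170:250,215:300],cv2.HOUGH_GRADIENT,1,30,param1=80,param2=12,minRadius=10,maxRadius=24);print(c)
for r in c[0][:3]:
    p=(r[0]+215,r[1]+170);print(p,onz("w7.png",p,.075), proj("w7.png",onz("w7.png",p,.075)+np.array([.014,0,0])))
print("pivot",onz("w7.png",(292,127),.056))
for f,p in(("w1.png",(438/1.5625,211/1.5625)),("a.png",(247.2,200.2)),("b.png",(275.2,210.7))): pass
p=(c[0][0][0]+215,c[0][0][1]+170)
print(tri(("w7.png",p),("w1.png",(438/1.5625,211/1.5625)),("w2.png",(150+520/2.5,60+152/2.5)),("a.png",(247.2,200.2)),("b.png",(275.2,210.7))))
E
```

```text
[[[38.5 41.5 22.3]
  [11.5 22.5 19. ]]]
(np.float32(253.5), np.float32(211.5)) [ 0.60134923 -0.0228712   0.075     ] [273.39611973 205.04673254]
(np.float32(226.5), np.float32(192.5)) [ 0.58907505 -0.00436638  0.075     ] [246.61307551 185.78160202]
pivot [0.64348873 0.01912527 0.056     ]
(array([ 0.60121003, -0.0258269 ,  0.07436458]), [np.float64(0.0025297952041833443), np.float64(0.0007721651893901786), np.float64(0.0009853253646545958), np.float64(0.0013245628314237793), np.float64(0.0012927448612652292)])
```

```bash
python3 - <<'E'
from h import *
s=env.read_state();Rt=q2R(s["eef_rot"]);p=s["eef_pos"];print(np.round(Rt,4),p)
c=env.camera("wrist");print(np.round(c["mount"],4))
o,Rm,k=load("w7.png");print("cam in tool",Rt.T@(o-p))
print("tool axes R",np.round(Rt.T@Rm,4))
# project tool-frame points
for t in((0,0,0),(0,0,.025),(0.0095,0,-.0105),(0,.0264,-.0105)): print(t,proj("w7.png",p+Rt@np.array(t)))
x=onz("w7.png",(256,214.5),.075);print("head",x,"tool",Rt.T@(x-p))
x=onz("w7.png",(292,127),.056);print("pivot tool",Rt.T@(x-p))
E
```

```text
[[ 3.306e-01  9.438e-01  2.000e-04]
 [ 9.438e-01 -3.306e-01  0.000e+00]
 [ 1.000e-04  2.000e-04 -1.000e+00]] [ 0.59865116 -0.02703471  0.10011176]
[[ 1.300e-03 -9.507e-01 -3.100e-01  8.430e-02]
 [ 1.000e+00  1.200e-03  3.000e-04  1.400e-03]
 [ 1.000e-04 -3.100e-01  9.507e-01 -1.691e-01]
 [ 0.000e+00  0.000e+00  0.000e+00  1.000e+00]]
cam in tool [ 0.08431228  0.00140974 -0.16908338]
tool axes R [[ 8.000e-04 -9.508e-01 -3.099e-01]
 [ 1.000e+00  8.000e-04  2.000e-04]
 [ 1.000e-04 -3.099e-01  9.508e-01]]
(0, 0, 0) [251.48671308 234.95879212]
(0, 0, 0.025) [251.76633465 218.20479491]
(0.0095, 0, -0.0105) [251.31679881 228.01864081]
(0, 0.0264, -0.0105) [298.04537935 243.37337663]
head [ 0.60221626 -0.02547162  0.075     ] tool [0.00265124 0.00284312 0.02511257]
pivot tool [0.05838365 0.02704647 0.04412297]
```

>>> carry_out --series '[[0.4,[0.8,1,12],[0,0,0]],[0.4,[0.8,1,24],[0,0,0]],[0.4,[0.8,1,36],[0,0,0]],[0.4,[0.8,1,45],[0,0,0]],[0.4,[0.8,1,45],[0,0,0]]]'

```text
time_s: 11.53
eef_pos: [0.5983, -0.0269, 0.0525]
eef_rot: [-0.001, 0.815, 0.579, -0.002]
force: [-0.6, 0.3, -0.4]
grip_width: 0.599
grasp_force: 0.0
```

>>> carry_out --series '[[0.4,[0,0,3],[0,0,0]],[0.4,[0,0,6],[0,0,0]],[0.4,[0,0,8],[0,0,0]],[0.4,[0,0,8],[0,0,0]],[0.4,[0,0,8],[0,0,0]]]'

```text
time_s: 11.95
eef_pos: [0.6, -0.0266, 0.0473]
eef_rot: [0.0, 0.815, 0.579, 0.0]
force: [-0.1, 0.5, -0.2]
grip_width: 0.599
grasp_force: 0.0
```

```bash
python3 - <<'E'
from h import *
s=env.read_state();print(s["eef_pos"],s["force"],s["moment"])
shot("wrist","w8.png");i=cv2.imread("pics/w8.png")[130:330,130:380];cv2.imwrite("pics/w8b.png",cv2.resize(i,(750,600),interpolation=2))
E
```

```text
[ 0.59997402 -0.02660453  0.04733975] [-0.14153417  0.50303853 -0.19047273] [-0.17029267  0.13778175  0.02684764]
```

View pics/w8b.png

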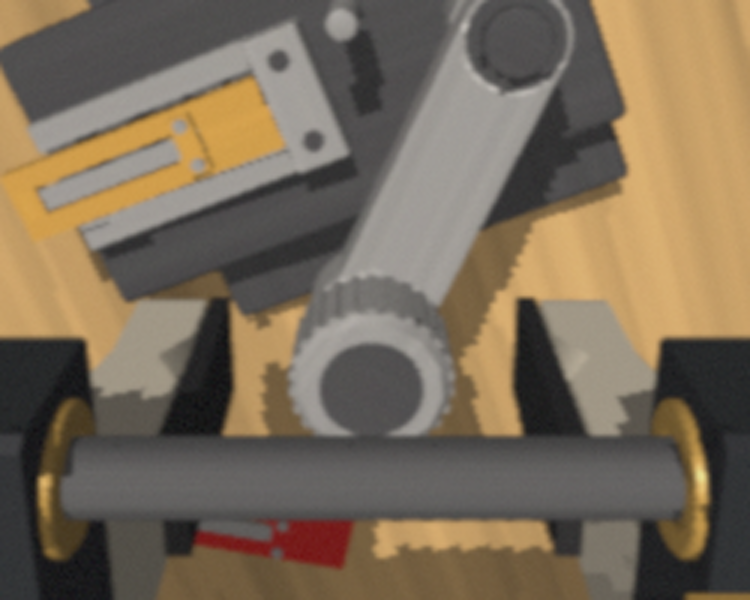

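Pads are symmetric about the head: inner faces at columns 233 and 515, head centre at (372,388). The head lies mid-pad, and the reed is seated against the stop. Grip now.

>>> carry_out --series '[[1,[0,0,0],[0,0,0]],[1,[0,0,0],[0,0,0]],[1,[0,0,0],[0,0,0]],[1,[0,0,0],[0,0,0]],[1,[0,0,0],[0,0,0]]]' --force 40

```text
time_s: 12.42
eef_pos: [0.5997, -0.0266, 0.0471]
eef_rot: [-0.0, 0.815, 0.579, 0.0]
force: [-0.2, 0.1, 0.7]
grip_width: 0.308
grasp_force: 40.0
```

>>> carry_out --series '[[1,[0,0,0],[0,0,0]],[1,[0,0,0],[0,0,0]],[1,[0,0,0],[0,0,0]],[1,[0,0,0],[0,0,0]],[1,[0,0,0],[0,0,0]]]'

```text
time_s: 12.83
eef_pos: [0.5998, -0.0266, 0.0471]
eef_rot: [0.0, 0.815, 0.579, -0.0]
force: [-0.8, 0.2, 0.5]
grip_width: 0.306
grasp_force: 40.0
```

```bash
cat > arc.py <<'E'
from h import *
import sys
s=env.read_state();Rt=q2R(s["eef_rot"]);p=s["eef_pos"]
print(np.round(p,4),np.round(s["force"],2),np.round(s["moment"],3),s["grip_width"],s["grasp_force"],"J6",s["joint_pos"][5],"tooly",np.arctan2(Rt[1,1],Rt[0,1]))
piv=np.array([.6430,.0172]);r=p[:2]-piv;L=np.hypot(*r);th=np.arctan2(-r[1],-r[0]);print("L",L,"phi",th-.035)
step=float(sys.argv[1])
for k in range(1,6):
    a=th-step*k/5;q=piv-L*np.array([np.cos(a),np.sin(a)]);d=np.array([*(q-p[:2]),0]);print(np.round(Rt.T@d*1000,1),round(step*k/5,3))
E
python3 arc.py 0.4
```

```text
[ 0.5998 -0.0266  0.0471] [-0.83  0.16  0.47] [-0.063  0.262 -0.036] 0.3064879741470314 40.00037670135498 J6 2.525159440699772 tooly -0.3356215419540384
L 0.0615654905425793 phi 0.7573053263709234
[ 2.3 -4.4 -0. ] 0.08
[ 4.9 -8.5 -0. ] 0.16
[  7.9 -12.5  -0. ] 0.24
[ 11.1 -16.2  -0. ] 0.32
[ 14.7 -19.6  -0. ] 0.4
```

>>> carry_out --series '[[1,[2.3,-4.4,0],[0,0,0.08]],[1,[4.9,-8.5,0],[0,0,0.16]],[1,[7.9,-12.5,0],[0,0,0.24]],[1,[11.1,-16.2,0],[0,0,0.32]],[1,[14.7,-19.6,0],[0,0,0.4]]]'

```text
time_s: 13.25
eef_pos: [0.5859, -0.0067, 0.0471]
eef_rot: [0.0, 0.915, 0.404, -0.0]
force: [1.0, -1.6, 0.8]
grip_width: 0.304
grasp_force: 40.0
```

```bash
python3 arc.py 0.3
```

```text
[ 0.5859 -0.0067  0.0471] [ 0.97 -1.56  0.84] [-1.294  0.019 -0.063] 0.30372267709058803 39.99679684638977 J6 2.0790241046822606 tooly -0.7396217752156273
L 0.061857697706728526 phi 0.3617312408087582
[ 1.7 -3.3 -0. ] 0.06
[ 3.5 -6.5 -0. ] 0.12
[ 5.6 -9.6 -0. ] 0.18
[  7.8 -12.6  -0. ] 0.24
[ 10.2 -15.4  -0. ] 0.3
```

>>> carry_out --series '[[1,[1.7,-3.3,0],[0,0,0.06]],[1,[3.5,-6.5,0],[0,0,0.12]],[1,[5.6,-9.6,0],[0,0,0.18]],[1,[7.8,-12.6,0],[0,0,0.24]],[1,[10.2,-15.4,0],[0,0,0.3]]]'

```text
time_s: 13.67
eef_pos: [0.5811, 0.0111, 0.0471]
eef_rot: [0.0, 0.965, 0.263, -0.0]
force: [-0.8, -3.2, 1.5]
grip_width: 0.309
grasp_force: 40.0
```

```bash
python3 arc.py 0.08
```

```text
[0.5811 0.0111 0.0471] [-0.8  -3.17  1.55] [-1.164  0.387 -0.063] 0.3094006243474255 39.998602867126465 J6 1.7466786838962685 tooly -1.038712695562057
L 0.06220011709072035 phi 0.06330334389057642
[ 0.4 -0.9 -0. ] 0.016
[ 0.9 -1.8 -0. ] 0.032
[ 1.3 -2.7 -0. ] 0.048
[ 1.8 -3.6 -0. ] 0.064
[ 2.3 -4.4 -0. ] 0.08
```

>>> carry_out --series '[[1,[0.9,-1.8,0],[0,0,0.03]],[1,[1.5,-2.9,0],[0,0,0.05]],[1,[1.5,-2.9,0],[0,0,0.05]],[1,[1.5,-2.9,0],[0,0,0.05]],[1,[1.5,-2.9,0],[0,0,0.05]]]'

```text
time_s: 14.08
eef_pos: [0.581, 0.0147, 0.047]
eef_rot: [-0.0, 0.971, 0.241, -0.0]
force: [-3.6, -1.7, 3.0]
grip_width: 0.307
grasp_force: 40.0
```

```bash
python3 arc.py 0.03
```

```text
[0.581  0.0147 0.047 ] [-3.56 -1.69  3.  ] [-0.562  1.147 -0.092] 0.30690279132411635 40.00068962574005 J6 1.6952946380528093 tooly -1.0849380988137007
L 0.06210017161486367 phi 0.005703053078100442
[ 0.2 -0.3 -0. ] 0.006
[ 0.3 -0.7 -0. ] 0.012
[ 0.5 -1.  -0. ] 0.018
[ 0.7 -1.3 -0. ] 0.024
[ 0.8 -1.7 -0. ] 0.03
```

>>> carry_out --series '[[1,[0.3,-1,0],[0,0,0.01]],[1,[0.6,-2,0],[0,0,0.02]],[1,[0.6,-2,0],[0,0,0.02]],[1,[0.6,-2,0],[0,0,0.02]],[1,[0.6,-2,0],[0,0,0.02]]]'

```text
time_s: 14.5
eef_pos: [0.5808, 0.0159, 0.047]
eef_rot: [0.001, 0.973, 0.23, -0.0]
force: [-0.5, -7.0, 2.3]
grip_width: 0.308
grasp_force: 40.0
```

```bash
python3 arc.py 0.03
```

```text
[0.5808 0.0159 0.047 ] [-0.54 -6.97  2.31] [-2.812  0.429 -0.012] 0.3078806200321589 40.01128971576691 J6 1.6703046099540848 tooly -1.1058010942965084
L 0.06219169962926378 phi -0.014641523850516192
[ 0.2 -0.3 -0. ] 0.006
[ 0.3 -0.7 -0. ] 0.012
[ 0.5 -1.  -0. ] 0.018
[ 0.7 -1.3 -0. ] 0.024
[ 0.8 -1.7 -0. ] 0.03
```

>>> carry_out --series '[[1,[0.4,-0.8,0],[0,0,0]],[1,[0.4,-0.8,0],[0,0,0]],[1,[0.4,-0.8,0],[0,0,0]],[1,[0.4,-0.8,0],[0,0,0]],[1,[0.4,-0.8,0],[0,0,0]]]'

```text
time_s: 14.92
eef_pos: [0.5808, 0.0162, 0.0471]
eef_rot: [0.001, 0.973, 0.23, -0.001]
force: [-0.4, -11.4, 1.5]
grip_width: 0.309
grasp_force: 40.0
```

```bash
python3 arc.py 0.03
```

```text
[0.5808 0.0162 0.0471] [ -0.44 -11.38   1.49] [-4.122  0.076  0.055] 0.30892910075347263 40.025657415390015 J6 1.6687881504356068 tooly -1.1057976935997191
L 0.062198195674335446 phi -0.018310342732988018
[ 0.2 -0.3 -0. ] 0.006
[ 0.3 -0.7 -0. ] 0.012
[ 0.5 -1.  -0. ] 0.018
[ 0.7 -1.3 -0. ] 0.024
[ 0.8 -1.7 -0. ] 0.03
```

Arm is on its pin: y stopped at 0.016 while the force rose to 11 N. I'll ease the preload and start screwing, following the 0.64 mm/rad descent.

>>> carry_out --series '[[1,[-0.5,1,0],[0,0,0]],[1,[-0.5,1,0.1],[0,0,0.12]],[1,[-0.5,1,0.1],[0,0,0.24]],[1,[-0.5,1,0.2],[0,0,0.36]],[1,[-0.5,1,0.3],[0,0,0.45]]]' --force 45

```text
time_s: 15.33
eef_pos: [0.5808, 0.0157, 0.0467]
eef_rot: [0.001, 1.0, 0.004, -0.0]
force: [-2.3, -6.5, 2.8]
grip_width: 0.306
grasp_force: 45.0
```

```bash
cat > t.py <<'E'
from h import *
s=env.read_state();Rt=q2R(s["eef_rot"])
print(s["time_s"],np.round(s["eef_pos"],4),"F",np.round(s["force"],2),"M",np.round(s["moment"],3),"w",round(float(s["grip_width"]),3),"yaw",round(float(np.arctan2(Rt[1,1],Rt[0,1])),4),"J6",np.round(s["joint_pos"][5],3),"eff6",np.round(s["effort"][5],3))
E
python3 t.py
```

```text
15.3333 [0.5808 0.0157 0.0467] F [-2.33 -6.45  2.79] M [-2.735  0.59   0.076] w 0.306 yaw -1.5621 J6 1.214 eff6 1.212
```

>>> carry_out --series '[[1,[0,0,0],[0,0,0.05]],[1,[0,0,0.1],[0,0,0.1]],[1,[0,0,0.1],[0,0,0.15]],[1,[0,0,0.1],[0,0,0.2]],[1,[0,0,0.1],[0,0,0.2]]]'

```text
time_s: 15.75
eef_pos: [0.5807, 0.0157, 0.0466]
eef_rot: [0.001, 0.996, -0.094, -0.0]
force: [-1.5, -7.1, 2.3]
grip_width: 0.309
grasp_force: 45.0
```

```bash
python3 t.py
```

```text
15.75 [0.5807 0.0157 0.0466] F [-1.49 -7.05  2.29] M [-2.713  0.589 -0.058] w 0.309 yaw -1.759 J6 1.017 eff6 -0.837
```

>>> carry_out --series '[[1,[0,0,0],[0,0,0.05]],[1,[0,0,0.1],[0,0,0.1]],[1,[0,0,0.1],[0,0,0.15]],[1,[0,0,0.1],[0,0,0.2]],[1,[0,0,0.1],[0,0,0.25]]]'

```text
time_s: 16.17
eef_pos: [0.5806, 0.0157, 0.0465]
eef_rot: [0.001, 0.976, -0.217, -0.0]
force: [-1.0, -6.8, 2.5]
grip_width: 0.309
grasp_force: 45.0
```

```bash
python3 t.py
```

```text
16.1667 [0.5806 0.0157 0.0465] F [-0.98 -6.76  2.46] M [-2.697  0.69  -0.029] w 0.309 yaw -2.0083 J6 0.768 eff6 0.942
```

>>> carry_out --series '[[1,[0,0,0],[0,0,0.05]],[1,[0,0,0.1],[0,0,0.1]],[1,[0,0,0.1],[0,0,0.15]],[1,[0,0,0.1],[0,0,0.2]],[1,[0,0,0.2],[0,0,0.25]]]'

```text
time_s: 16.58
eef_pos: [0.5806, 0.0157, 0.0463]
eef_rot: [0.001, 0.941, -0.337, -0.0]
force: [-0.6, -5.6, 1.6]
grip_width: 0.304
grasp_force: 45.0
```

```bash
python3 t.py
```

```text
16.5833 [0.5806 0.0157 0.0463] F [-0.63 -5.59  1.58] M [-2.568  0.855  0.051] w 0.304 yaw -2.2584 J6 0.518 eff6 0.941
```

>>> carry_out --series '[[1,[0,0,0],[0,0,0.05]],[1,[0,0,0.1],[0,0,0.1]],[1,[0,0,0.1],[0,0,0.15]],[1,[0,0,0.1],[0,0,0.2]],[1,[0,0,0.2],[0,0,0.25]]]'

```text
time_s: 17.0
eef_pos: [0.5805, 0.0157, 0.0462]
eef_rot: [0.001, 0.892, -0.452, -0.0]
force: [-2.0, -6.9, 4.3]
grip_width: 0.309
grasp_force: 45.0
```

```bash
python3 t.py
```

```text
17.0 [0.5805 0.0157 0.0462] F [-2.03 -6.91  4.27] M [-2.459  1.095  0.208] w 0.309 yaw -2.5082 J6 0.268 eff6 0.851
```

Mz jumped to 0.21, which is probably the bite. Smaller steps now.

>>> carry_out --series '[[1,[0,0,0],[0,0,0.02]],[1,[0,0,0],[0,0,0.04]],[1,[0,0,0],[0,0,0.06]],[1,[0,0,0.1],[0,0,0.08]],[1,[0,0,0.1],[0,0,0.1]]]'

```text
time_s: 17.42
eef_pos: [0.5805, 0.0157, 0.0462]
eef_rot: [0.001, 0.869, -0.495, -0.0]
force: [-2.4, -6.3, 4.4]
grip_width: 0.306
grasp_force: 45.0
```

```bash
python3 t.py
```

```text
17.4167 [0.5805 0.0157 0.0462] F [-2.42 -6.29  4.37] M [-2.481  1.068  0.188] w 0.306 yaw -2.6065 J6 0.17 eff6 0.186
```

>>> carry_out --series '[[1,[0,0,0],[0,0,0.02]],[1,[0,0,0],[0,0,0.04]],[1,[0,0,0],[0,0,0.06]],[1,[0,0,0.1],[0,0,0.08]],[1,[0,0,0.1],[0,0,0.1]]]'

```text
time_s: 17.83
eef_pos: [0.5805, 0.0157, 0.0461]
eef_rot: [0.001, 0.843, -0.538, -0.0]
force: [-3.5, -6.6, 4.9]
grip_width: 0.307
grasp_force: 45.0
```

```bash
python3 t.py
```

```text
17.8333 [0.5805 0.0157 0.0461] F [-3.51 -6.58  4.87] M [-2.432  1.2    0.206] w 0.307 yaw -2.7064 J6 0.07 eff6 0.163
```

>>> carry_out --series '[[1,[0,0,0],[0,0,0.04]],[1,[0,0,0],[0,0,0.08]],[1,[0,0,0],[0,0,0.12]],[1,[0,0,0.1],[0,0,0.16]],[1,[0,0,0.1],[0,0,0.2]]]'

```text
time_s: 18.25
eef_pos: [0.5805, 0.0157, 0.0461]
eef_rot: [0.001, 0.785, -0.62, 0.0]
force: [-2.6, -6.1, 5.8]
grip_width: 0.308
grasp_force: 45.0
```

```bash
python3 t.py
```

```text
18.25 [0.5805 0.0157 0.0461] F [-2.64 -6.1   5.75] M [-2.341  1.23   0.239] w 0.308 yaw -2.9073 J6 -0.131 eff6 0.513
```

>>> carry_out --series '[[1,[0,0,0],[0,0,0.03]],[1,[0,0,0],[0,0,0.06]],[1,[0,0,0],[0,0,0.09]],[1,[0,0,0.1],[0,0,0.12]],[1,[0,0,0.1],[0,0,0.15]]]'

```text
time_s: 18.67
eef_pos: [0.5805, 0.0158, 0.0461]
eef_rot: [0.001, 0.736, -0.676, 0.0]
force: [-3.4, -5.6, 6.7]
grip_width: 0.305
grasp_force: 45.0
```

```bash
python3 t.py
```

```text
18.6667 [0.5805 0.0158 0.0461] F [-3.44 -5.57  6.66] M [-2.279  1.299  0.277] w 0.305 yaw -3.0567 J6 -0.28 eff6 0.281
```

>>> carry_out --series '[[1,[0,0,0],[0,0,0.04]],[1,[0,0,0],[0,0,0.08]],[1,[0,0,0],[0,0,0.12]],[1,[0,0,0],[0,0,0.14]],[1,[0,0,0],[0,0,0.16]]]'

```text
time_s: 19.08
eef_pos: [0.5805, 0.0158, 0.046]
eef_rot: [-0.001, -0.68, 0.733, -0.0]
force: [-2.8, -6.2, 5.6]
grip_width: 0.303
grasp_force: 45.0
```

```bash
python3 t.py
```

```text
19.0833 [0.5805 0.0158 0.046 ] F [-2.77 -6.25  5.56] M [-2.22   1.25   0.369] w 0.303 yaw 3.0669 J6 -0.44 eff6 -0.025
```

>>> carry_out --series '[[1,[0,0,0],[0,0,0]],[1,[0,0,0],[0,0,0]],[1,[0,0,0],[0,0,0]],[1,[0,0,0],[0,0,0]],[1,[0,0,0],[0,0,0]]]'

```text
time_s: 19.5
eef_pos: [0.5806, 0.0158, 0.046]
eef_rot: [-0.001, -0.681, 0.733, -0.0]
force: [-3.9, -6.4, 6.1]
grip_width: 0.307
grasp_force: 45.0
```

```bash
python3 t.py
```

```text
19.5 [0.5806 0.0158 0.046 ] F [-3.88 -6.36  6.13] M [-2.239  1.311  0.255] w 0.307 yaw 3.0678 J6 -0.439 eff6 -0.265
```

Moving torque was 0.37 N m at about 0.8 rad past the bite: finger-tight. I'll relieve the side load, open, and rise.

>>> carry_out --series '[[1,[0.5,0.2,-0.3],[0,0,0]],[1,[1,0.5,-0.7],[0,0,0]],[1,[1,0.5,-0.7],[0,0,0]],[0.45,[1,0.5,-0.7],[0,0,0]],[0.45,[1,0.5,-0.7],[0,0,0]]]'

```text
time_s: 19.92
eef_pos: [0.5809, 0.0163, 0.0465]
eef_rot: [0.001, -0.68, 0.733, -0.0]
force: [0.8, 0.6, -0.2]
grip_width: 0.404
grasp_force: 0.0
```

>>> carry_out --series '[[0.45,[0,0,0],[0,0,0]],[0.45,[0,0,0],[0,0,0]],[0.45,[0,0,0],[0,0,0]],[0.45,[0,0,0],[0,0,0]],[0.45,[0,0,-3],[0,0,0]]]'

```text
time_s: 20.33
eef_pos: [0.58, 0.0158, 0.0491]
eef_rot: [-0.0, -0.68, 0.733, 0.0]
force: [0.2, -1.4, -0.1]
grip_width: 0.547
grasp_force: 0.0
```

>>> carry_out --series '[[0.45,[0,0,-15],[0,0,0]],[0.45,[0,0,-35],[0,0,0]],[0.45,[0,0,-60],[0,0,0]],[0.45,[0,0,-90],[0,0,0]],[0.45,[0,0,-110],[0,0,0]]]'

```text
time_s: 20.75
eef_pos: [0.5811, 0.0158, 0.1624]
eef_rot: [0.001, -0.681, 0.733, -0.001]
force: [0.1, -0.3, 0.2]
grip_width: 0.549
grasp_force: 0.0
```

>>> carry_out --series '[[0.45,[20,0,-10],[0,0,0]],[0.45,[40,0,-20],[0,0,0]],[0.45,[60,0,-30],[0,0,0]],[0.45,[60,0,-30],[0,0,0]],[0.45,[60,0,-30],[0,0,0]]]'

```text
time_s: 21.17
eef_pos: [0.5761, -0.0447, 0.1903]
eef_rot: [0.001, -0.68, 0.733, -0.0]
force: [1.0, 0.6, -0.8]
grip_width: 0.55
grasp_force: 0.0
```

```bash
python3 t.py; python3 - <<'E'
from h import *
c=shot("side","b3.png");shot("scene","a3.png");s=env.read_state();Rt=q2R(s["eef_rot"])
# reed far end in wrist view, sampled along nest axis, and arm/head brightness check
w=shot("wrist","w9.png");h=cv2.cvtColor(w["img"],cv2.COLOR_BGR2HSV)
m=((h[:,:,0]>14)&(h[:,:,0]<26)&(h[:,:,1]>130)&(h[:,:,2]>100)).astype(np.uint8)
n,l,st,ce=cv2.connectedComponentsWithStats(m)
for k in range(1,n):
    if st[k,4]>30:
        ys,xs=np.where(l==k);P=np.array([onz("w9.png",(x,y),.027)[:2] for x,y in zip(xs,ys)]);print(st[k],P.min(0),P.max(0))
for X in((.5808,.0155,.075),(.643,.0172,.056),(.615,.0293,.048)):print(proj("w9.png",X),proj("b3.png",X),proj("a3.png",X))
g=cv2.cvtColor(w["img"],6)
cc=cv2.HoughCircles(cv2.GaussianBlur(g,(3,3),0),cv2.HOUGH_GRADIENT,1,15,param1=80,param2=16,minRadius=8,maxRadius=26)
print(np.round(cc[0][:8],1));[print(np.round(onz("w9.png",q[:2],.075),4)) for q in cc[0][:8]]
# change of neighbours in side view vs start, away from robot and clamp
for nm,(a,b) in {"a":("a.png","a3.png"),"b":("b.png","b3.png")}.items():
    d=cv2.absdiff(cv2.imread("pics/"+a),cv2.imread("pics/"+b)).max(2)>45
    for t,bx in {"a":{"spare":(115,238,145,255),"fork":(125,265,162,310),"weight":(318,145,352,172),"pan":(282,118,332,147),"red":(203,216,218,236),"teal":(250,180,265,193),"tclamp":(248,235,316,295)},"b":{"spare":(202,312,222,342),"fork":(240,336,308,360),"weight":(263,115,294,142),"pan":(192,92,248,130),"red":(235,245,264,264)}}[nm].items(): print(nm,t,int(d[bx[1]:bx[3],bx[0]:bx[2]].sum()))
E
```

```text
21.1667 [ 0.5761 -0.0447  0.1903] F [ 0.97  0.63 -0.76] M [ 0.089  0.064 -0.01 ] w 0.55 yaw 3.0659 J6 -0.336 eff6 0.171
[255 206  42  17 304] [0.53255605 0.00266839] [0.57918489 0.02067621]
[152 271   6  44 149] [0.70392469 0.07574296] [0.71889284 0.13836146]
[254.25522139 238.04270036] [264.83054539 197.61265168] [253.33984521 189.79952947]
[196.25464479 235.11572654] [290.12867492 201.83956653] [272.73818081 205.82324213]
[224.18469554 240.05062452] [278.06774981 200.67332291] [267.28600923 201.72903848]
[[253.5 236.5  11.8]
 [280.5 219.5  17.7]
 [ 12.5 217.5  20.7]
 [ 25.5 137.5  10.9]
 [ 73.5 151.5  18.5]
 [271.5 187.5  19.9]]
[0.5814 0.0137 0.075 ]
[ 0.5536 -0.0028  0.075 ]
[ 0.8158 -0.0242  0.075 ]
[ 0.7796 -0.1002  0.075 ]
[ 0.7396 -0.0844  0.075 ]
[ 0.5606 -0.0365  0.075 ]
a spare 311
a fork 1147
a weight 0
a pan 0
a red 0
a teal 8
a tclamp 0
b spare 560
b fork 1565
b weight 489
b pan 142
b red 0
```

The head is at (0.581, 0.014), which is arm closed, and the reed's near end at x≈0.5326, which is home. The shade changes over fork and spare come from the robot's shadow; it never went near them. Handing in.

```bash
python3 -c "
from plant import env
print(env.finish_job())"
```

```text
the job is handed in; nothing more can be done
None
```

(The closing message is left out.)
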